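# Unload the finished vials from the photoreactor

## Robot

A 6-joint arm with a two-finger parallel gripper is mounted at the origin on a cart in front of the work surface, level with it; the furniture and walls round the work are solid. World frame = base frame: x ahead of the robot, y to its left, z up, the work surface at z = 0. Lengths are in mm, angles in rad, forces in N, time in s.
With the tool pointing down it reaches from about 425 to 950 mm from the base axis. Payload 14.7 kg.
Tool frame: the origin (TCP) lies midway between the tips of the shut fingers; the grasp point (between the pads) lies 19 mm behind it; z points along the fingers, y is the line along which they close (so a half turn about z gives the same grasp; the last joint's range is limited). The gripper opens to 85 mm and grips with 20 to 120 N. Pads are 22 mm wide; open, the fingers measure 114 mm over their backs; the gripper's body (76 mm by 85 mm) begins 54 mm behind the grasp point. The pads swing forward as they close: fully open they stand 13 mm farther back than shut.
Start: joints at [1.259, 0.48, 1.596, -0, 1.065, -0.047], TCP at [170.091, 627.344, 191.897] pointing down, gripper open.
Joint ranges: [-2.75, 2.75], [-0.82, 2.05], [0.23, 2.67], [-1.56, 4.7], [0.09, 2.69], [-2.92, 2.92]. Speed limits (rad/s): [1.89, 1.89, 2.39, 3.01, 3.01, 3.01].

## Interface

Orientations are given as a unit quaternion [w, x, y, z].
In Python, from workcell import bot gives the robot as it stands. The module is installed in compiled form; this text tells all that it offers.
- The arm moves only by the shell command python3 -m crank 'ROWS' [FORCE]. ROWS is JSON, a list that holds one entry, the list of rows, each a list of 5 numbers: the shift along the world's x, y, z in mm, then the turn about the world's z in degrees, then the finger opening in mm, from 0 to 85.4. In form: [[[x, y, z, turn, hand], ...]]. A call has exactly 8 rows; each row is the pose to reach, as a shift and turn from the pose commanded when the call began; what a row does not reach only later rows make up. A row lasts 1/8 s, in which the tool goes at most 62.5 mm and 10.7 degrees, less where a joint would pass 70% of its speed; a pose out of reach is approached as far as the arm can. A call with a gripper value outside its range is refused whole. The fingers move at their own pace and stop on an object; FORCE is the grip in N (left out, the last holds). Time passes only in rows, so rows that repeat a pose let the fingers close, or fill a call up. It gives the time, the measured TCP pose, the force, the opening and the grip force at its end, in the units of the state.
- bot.get_obs(): the state, without advancing time (a new reading comes with each control period).
- bot.camera(name): name is "scene" or "top"; returns a dict with "color" (480x640x3 uint8, blue, green, red), "vfov" (degrees; the focal length in pixels is half the picture's height over the tangent of half this angle, whatever the lens; pixels are square), "cx", "cy" (the principal point, pixels), "dist" ([k1, k2, p1, p2, k3] as OpenCV has them; the pictures are not rectified), "pose" (4x4, takes a point from camera to world coordinates). Camera axes: x right, y down, z forward; pixel columns grow to the right and rows downward; lengths in mm; the calibration is good to about 2 mm. A picture is of the moment at which its call begins. There is no depth.
- bot.close_job(): hands the job in; it is judged then, once.
The state is a dict: "t": time; "q": joint angles; "qd": joint speeds; "tau": joint torques, N m; "ee_pos": TCP position; "tool_rot": TCP orientation; "force": force on the tool from outside, world axes, zero at the start; "ft_torque": the same for the moment, N m; "gripper_width": opening from 0.0 (shut) to 1.0 (fully open); "gripper_force": force on a finger pad.
Only numpy, scipy, OpenCV 4.12 (cv2) and the standard library are available. Lean on these libraries where they do the work, as an engineer would, in place of code of your own. Each camera call takes 0.05 s, during which the arm holds its last target. There are 200 camera calls.

## Task

Unload the bench photoreactor: first turn the attenuator ring on its lamp housing to 90 degrees so that the lamp is dark, and leave it there. Swing the tab aside, lift the glass filter pane out and lay it flat on the felt pad, and move every vial from the well into the grey bin. Then put the pane back so that it lies fully down in its frame, and swing the tab back over it; do not disturb the other things on the bench.

Things in the scene. Friction and masses are not known exactly. Their poses are not given: they have to be found in the camera images.
- reactor: The photoreactor, fixed: white box, aluminium frame on top, grey lamp housing at the back. Own x runs from the front (robot's side) to the lamp, z up. Origin on the bench under the centre of the well. Box x -79 to +68 mm, y -90 to +90 mm, frame top 74 mm above the bench; lamp housing x 68 to 140 mm, 61 mm high.
- well_floor (a point): Centre of the well's floor, 8 mm above the bench; axes as the reactor's. The well is 92 mm (x) by 132 mm (y), with upright walls.
- pane_seat (a point): Centre of the recess that takes the pane, at the height of the ledge on which the pane's underside rests (66 mm above the bench); axes as the reactor's. The recess is 112 mm (x) by 152 mm (y) and 8 mm deep; its upper 4 mm is bevelled outward at 45 degrees.
- tab_pivot (a point): Pivot of the swing tab, on the frame's top at the front edge: in reactor axes x -70, y -48 mm, 74 mm above the bench. The tab is a steel arm 14 mm wide that reaches 41 mm from the pivot, its underside 2 mm and its top 5 mm above the frame.
- tab (a joint): Angle of the swing tab, rad: 0 = along the reactor's +x, its nose 24 mm over the pane; grows clockwise seen from above (towards the reactor's -y); at pi/2 it lies along the front edge, clear of the pane. Range -0.25 to 1.75; stays where it is left (friction, about 1 N at the pin).
- tab_pin (a point): Top of the tab's thumb pin: upright steel pin 10 mm in diameter, 22 mm high above the arm, 32 mm from the pivot; its top is 101 mm above the bench. Moves with the tab.
- ring (a joint): Reading of the attenuator ring on the lamp housing against the index line, rad; pi/2 (90 degrees) = polarisers crossed, lamp dark. Grows anticlockwise seen from above; range -0.1 to 2.2; stays where it is left (friction about 0.06 N m). The head of a rotary evaporator overhangs the bench to the right of the ring, 0.57 m up: come from the front.
- ring_axis (a point): On the ring's axis at the housing's top, 61 mm above the bench; axes as the reactor's. The index line is in front of the ring (reactor's -x). Ticks each 10 degrees from 0 to 120, longer each 30; the 0 tick is at the bar end with the white line: at 0 that end points at the index line, at 90 the bar lies along the reactor's y.
- ring_grip (a point): On the ring's axis, at the top of its grip bar, 92 mm above the bench. The black bar is 38 mm long, 10 mm thick, 24 mm high and stands on a disc 59 mm across whose top is 68 mm above the bench. The point turns with the ring; its x axis runs along the bar, away from the white line.
- pane: Filter pane: amber glass in an aluminium edge frame, 106 mm (own x) by 146 mm (own y), 8 mm thick, 0.2 kg, loose. Origin at the centre of its underside, z up. It starts in the recess with its x along the reactor's x; either way round fits.
- pane_handle (a point): Top of the pane's dark bridge handle, at the centre, 35 mm above the pane's underside. The bar is 56 mm long along the pane's x, 12 mm wide and 10 mm high (25 to 35 mm above the underside), with a 17 mm gap under it between two posts.
- vial_1: Capped glass vial with a blue cap, 16 mm in diameter and 54 mm high; origin at the centre of its foot, z towards the cap. Stands in the well. One of the finished vials; two to four of the four vials are present.
- vial_2: Another such vial.
- vial_3: Another such vial.
- vial_4: Another such vial.
- bin: Loose grey open bin, outside 100 mm (own x) by 150 mm (own y), 42 mm high, walls and floor 3 mm. Origin at the centre of its underside.
- pad: Grey felt pad fixed on the bench, 120 mm (own x) by 160 mm (own y), 4 mm thick. Origin at the centre of its underside.
- flask: Bystander: conical flask, 64 mm across, 104 mm high, behind the reactor to the left. Leave alone.
- tape: Bystander: roll of white tape lying flat, 51 mm across, 20 mm high, on the bench to the left of the lamp housing. Leave alone.

How it is judged:
By the outcome, as a careful person would: the job done as asked, in the order asked, and still so for the second after the job is handed in, with the robot touching nothing.
Of vial_1, vial_2, vial_3, vial_4 only 2 to 4 are there at a start; the rules pass over those that are not, and their reading is None.
At some moment in a run one of bin may be knocked a few centimetres aside while the robot is not near it.
Once in a run the grip may slacken for a moment while it holds something.
It also fails if it takes over 210 s, if anything falls off the work surface, if the arm or the gripper's body presses on something with over 40 N, if the wrist force passes 120 N, or if a joint passes its speed limit or range.

## Working session

There is one attempt and no reset: what is moved stays moved. The work goes in short steps, Python scripts to look and compute and a shell command to move; the robot and the scene stay as the last step left them, time stands still between calls to the robot, and variables do not carry over. Pictures are saved under pics/ and viewed, at most 14 in all, crops included, and the job is handed in when it is done.

```bash
mkdir -p pics; cat > h.py <<'E'
import numpy as np, cv2
from workcell import bot
def snap(n,save=None):
    c=bot.camera(n)
    if save: cv2.imwrite('pics/'+save+'.png',c['color'])
    return c
def K(c):
    f=240/np.tan(np.radians(c['vfov'])/2)
    return np.array([[f,0,c['cx']],[0,f,c['cy']],[0,0,1.]]),np.array(c['dist'],float)
def ray(c,px):
    k,d=K(c); p=cv2.undistortPoints(np.array(px,float).reshape(-1,1,2),k,d).reshape(-1,2)
    P=np.array(c['pose']); v=np.c_[p,np.ones(len(p))]@P[:3,:3].T
    return P[:3,3],v
def plane(c,px,z):
    o,v=ray(c,px); return (o+v*((z-o[2])/v[:,2])[:,None])
def proj(c,X):
    k,d=K(c); M=np.linalg.inv(np.array(c['pose']))
    return cv2.projectPoints(np.array(X,float).reshape(-1,1,3),cv2.Rodrigues(M[:3,:3])[0],M[:3,3],k,d)[0].reshape(-1,2)
E
python3 - <<'E'
from h import *
for n in('top','scene'):
    c=snap(n,n+'0'); print(n,c['vfov'],c['cx'],c['cy'],c['dist']); print(np.round(c['pose'],3))
o=bot.get_obs(); print(o)
E
```

```text
top 55.05029204323276 324.5032604847731 239.93028764006638 [-0.04975285  0.          0.          0.          0.        ]
[[-1.30000e-02 -9.95000e-01  9.60000e-02  5.06904e+02]
 [-1.00000e+00  1.50000e-02  2.50000e-02 -1.50171e+02]
 [-2.60000e-02 -9.50000e-02 -9.95000e-01  9.18750e+02]
 [ 0.00000e+00  0.00000e+00  0.00000e+00  1.00000e+00]]
scene 54.52849193462584 311.29191776372966 237.2985042271245 [-0.1055106  0.         0.         0.         0.       ]
[[ 8.19000e-01 -3.65000e-01  4.42000e-01  1.00495e+02]
 [-5.73000e-01 -4.92000e-01  6.55000e-01 -8.26801e+02]
 [-2.10000e-02 -7.90000e-01 -6.12000e-01  7.03351e+02]
 [ 0.00000e+00  0.00000e+00  0.00000e+00  1.00000e+00]]
{'t': 0.1, 'q': array([ 1.25938012e+00,  4.80795544e-01,  1.59679226e+00, -8.43037127e-06,
        1.06508616e+00, -4.66284152e-02]), 'qd': array([ 1.61884868e-03, -8.74759370e-04, -1.43391431e-03,  3.91939078e-04,
       -5.68538449e-05,  1.53068026e-03]), 'tau': array([ 1.02030473e-03, -9.52252364e+01, -4.31044650e+01, -3.05250387e-04,
        5.08220677e-03,  2.59615290e-04]), 'ee_pos': array([169.98631168, 626.96680278, 191.32637378]), 'tool_rot': array([-9.26453454e-05,  1.32005421e-01,  9.91248847e-01, -5.32669518e-04]), 'force': array([-0.18785134, -0.23070788,  0.45515276]), 'ft_torque': array([ 0.02787624, -0.04302318, -0.01124068]), 'gripper_force': 0.0, 'gripper_width': 0.997848168641325}
```

View pics/top0.png

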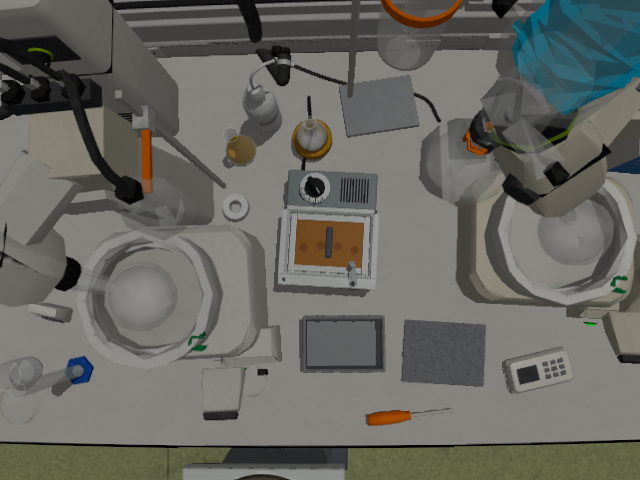

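View pics/scene0.png

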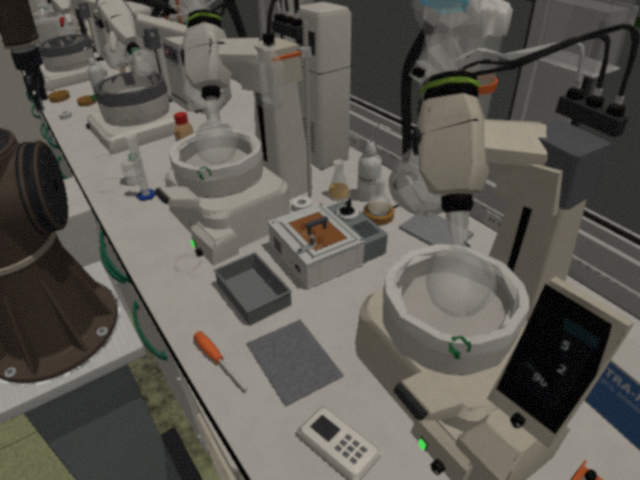

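The top view shows the reactor at about (328,235), ring at (315,187), tab pin at (352,268), bin at (342,343), pad at (444,352), tape at (235,207) and flask at (240,148). Next I zoom in on the reactor.

```bash
python3 - <<'E'
from h import *
a=cv2.imread('pics/top0.png')[160:300,265:395]
b=cv2.imread('pics/scene0.png')[180:300,260:400]
cv2.imwrite('pics/ta.png',np.hstack([cv2.resize(a,(520,560),interpolation=cv2.INTER_CUBIC)]))
cv2.imwrite('pics/sb.png',cv2.resize(b,(700,600),interpolation=cv2.INTER_CUBIC))
E
```

```text
(no output)
```

View pics/ta.png

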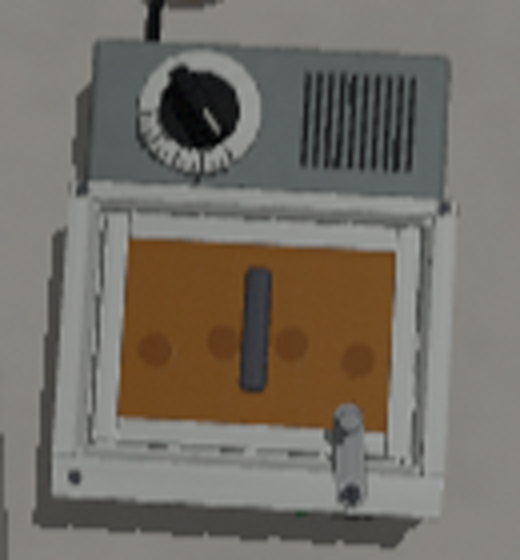

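```bash
python3 - <<'E'
from h import *
c=snap('top'); im=c['color']; hsv=cv2.cvtColor(im,cv2.COLOR_BGR2HSV)
f=lambda L:(np.array(L,float)+.5)/4-.5+[265,160]
C=plane(c,f([(52,497),(72,188),(452,207),(438,517)]),74)[:,:2]
print('box top corners FL BL BR FR',C.round(1)); print('centre',C.mean(0),'sizes',np.linalg.norm(C-np.roll(C,-1,0),axis=1))
x=(C[1]+C[2]-C[0]-C[3]);print('yaw x',np.degrees(np.arctan2(x[1],x[0])))
w=(C[0]+C[1]-C[2]-C[3]);print('yaw y',np.degrees(np.arctan2(-w[0],w[1])))
roi=np.zeros(im.shape[:2],np.uint8); roi[200:285,275:385]=1
m=((hsv[...,0]<20)&(hsv[...,1]>120)).astype(np.uint8)*roi
m=cv2.morphologyEx(m,cv2.MORPH_CLOSE,np.ones((9,9)))
k=max(cv2.findContours(m,0,2)[0],key=cv2.contourArea).reshape(-1,2)
P=plane(c,k,70)[:,:2].astype(np.float32); print('amber',cv2.minAreaRect(P))
def rect(n,mask,z):
    mask=cv2.morphologyEx(mask.astype(np.uint8),cv2.MORPH_CLOSE,np.ones((5,5)))
    k=max(cv2.findContours(mask,0,2)[0],key=cv2.contourArea).reshape(-1,2)
    print(n,cv2.minAreaRect(plane(c,k,z)[:,:2].astype(np.float32)))
v=cv2.GaussianBlur(hsv[...,2],(3,3),0)
r=np.zeros_like(roi);r[305:385,290:392]=1; print(v[340,342],v[340,395],v[352,444],v[352,495])
rect('bin',(v<125)*r,42)
r=np.zeros_like(roi);r[312:392,396:492]=1; rect('pad',(v<125)*r,4)
print('ring bar ends/white', plane(c,f([(180,75),(220,140),(200,108)]),92)[:,:2].round(1),'disc',plane(c,f([(200,112)]),68).round(1))
print('bar white end', plane(c,f([(218,134),(205,112)]),92).round(1))
print('pin',plane(c,f([(348,416)]),101).round(1),'pivot',plane(c,f([(350,494)]),79).round(1),'handle',plane(c,f([(258,272),(253,387)]),101).round(1))
print('vials cap',plane(c,f([(155,350),(223,343),(291,344),(357,361)]),62).round(1))
E
```

```text
box top corners FL BL BR FR [[ 508.5  -42. ]
 [ 651.6  -51.8]
 [ 639.7 -228. ]
 [ 497.2 -218.3]]
centre [ 574.23909463 -134.99839407] sizes [143.42615105 176.58537163 142.84116931 176.62624162]
yaw x -3.8978557231739153
yaw y -3.763109042686518
amber ((582.3794555664062, -136.57574462890625), (123.92221069335938, 82.64572143554688), 86.03620147705078)
97 135 85 132
bin ((395.80609130859375, -157.744873046875), (163.77806091308594, 109.59705352783203), 89.52117156982422)
pad ((370.5325927734375, -355.8367614746094), (164.37152099609375, 124.30155181884766), 85.64714813232422)
ring bar ends/white [[ 700.  -103.6]
 [ 669.5 -121.6]
 [ 684.5 -112.6]] disc [[ 687.7 -111.5   68. ]]
bar white end [[ 672.3 -120.7   92. ]
 [ 682.6 -114.9   92. ]]
pin [[ 542.6 -177.2  101. ]] pivot [[ 508.2 -178.2   79. ]] handle [[ 607.5 -138.2  101. ]
 [ 556.1 -135.3  101. ]]
vials cap [[ 576.4  -89.    62. ]
 [ 579.2 -120.8   62. ]
 [ 578.2 -152.6   62. ]
 [ 569.8 -183.2   62. ]]
```

View pics/sb.png

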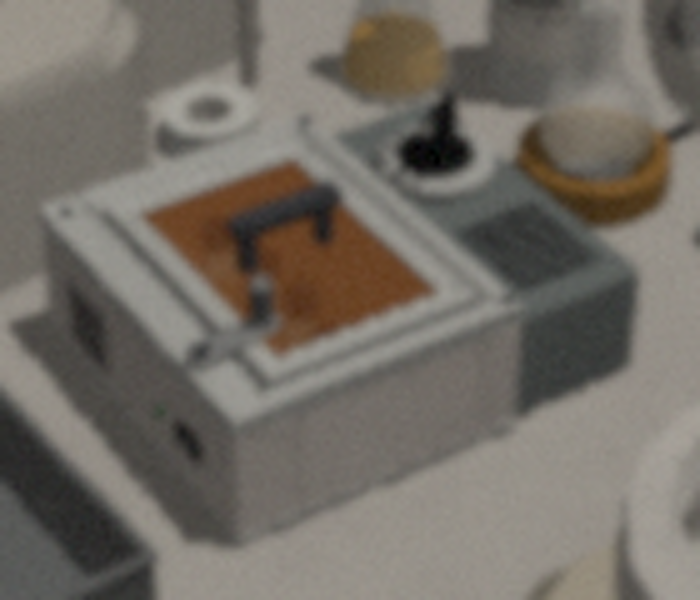

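```bash
python3 - <<'E'
from h import *
t=snap('top');s=snap('scene')
def tri(a,b):
    o1,v1=ray(t,[a]);o2,v2=ray(s,[b]);v1=v1[0];v2=v2[0]
    l=np.linalg.lstsq(np.c_[v1,-v2],o2-o1,rcond=None)[0]
    p,q=o1+l[0]*v1,o2+l[1]*v2; return ((p+q)/2).round(),np.linalg.norm(p-q).round()
for n,a,b in [('Ltip',(68,272),(211,95)),('Lbath',(145,295),(216,153)),('Rtip',(520,188),(457,210)),('Rbath',(573,236),(455,285)),('Lbaseblock',(240,345),(210,240)),('pin',(351.5,263.5),(312.3,237)),('ringtop',(314.5,186.5),(348.5,200)),('handle',(328.5,242),(316,220))]:
    print(n,*tri(a,b))
b=cv2.imread('pics/scene0.png')[0:300,0:330]
cv2.imwrite('pics/sl.png',cv2.resize(b,(660,600),interpolation=cv2.INTER_CUBIC))
E
```

```text
Ltip [526. 225. 294.] 3.0
Lbath [492. 165. 170.] 1.0
Rtip [ 652. -430.  255.] 25.0
Rbath [ 576. -522.  200.] 2.0
Lbaseblock [391.  38.  22.] 1.0
pin [ 543. -177.   95.] 1.0
ringtop [ 686. -115.  100.] 7.0
handle [ 581. -136.  100.] 1.0
```

View pics/sl.png

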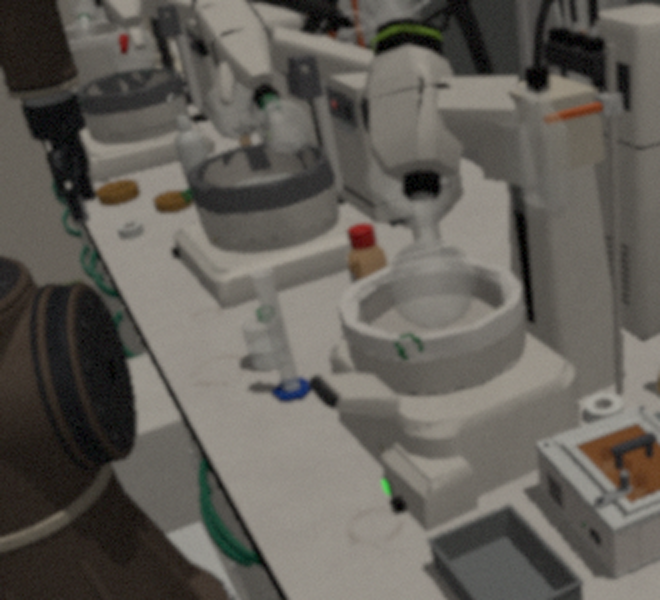

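The crop shows the left rotavap: bath at (430,330), head tip at (420,185). I will pass in front of it, close to the base and above the bath rim.

```bash
python3 -m crank '[[[0,-20,50,-10,85],[5,-70,100,-20,85],[10,-125,108,-30,85],[15,-185,108,-40,85],[20,-240,108,-50,85],[70,-280,108,-60,85],[115,-315,108,-70,85],[155,-360,108,-80,85]]]' 20
```

```text
t: 1.25
ee_pos: [326.5, 266.2, 300.2]
tool_rot: [0.0, 0.74, 0.673, 0.001]
force: [1.7, 1.4, 0.2]
gripper_width: 0.992
gripper_force: 0.0
```

```bash
python3 -m crank '[[[30,-42,0,-8,85],[60,-85,0,-16,85],[82,-140,0,-24,85],[95,-195,0,-32,85],[102,-252,0,-40,85],[110,-310,0,-48,85],[150,-350,0,-54,85],[205,-370,0,-54,85]]]'
python3 -m crank '[[[40,-3,0,0,85],[80,-6,-20,0,85],[120,-10,-60,0,85],[140,-12,-100,0,85],[152,-12,-150,0,85],[154,-12,-170,0,85],[154,-12,-170,0,85],[154,-12,-170,0,85]]]'
python3 - <<'E'
from h import *
o=bot.get_obs();print(o['q'].round(2),o['force'])
snap('top','t1')
c=cv2.imread('pics/t1.png');cv2.imwrite('pics/t1c.png',cv2.resize(c[120:280,250:410],(600,600)))
E
```

```text
t: 2.25
ee_pos: [530.6, -105.2, 300.4]
tool_rot: [0.0, 0.965, 0.264, 0.0]
force: [0.9, 1.4, 1.3]
gripper_width: 0.995
gripper_force: 0.0
t: 3.25
ee_pos: [684.9, -114.9, 132.1]
tool_rot: [0.001, 0.964, 0.266, 0.001]
force: [0.6, 0.0, 0.7]
gripper_width: 0.996
gripper_force: 0.0
[-0.21  0.6   1.54  0.    1.    0.82] [0.62490528 0.02805446 0.68778048]
```

View pics/t1c.png

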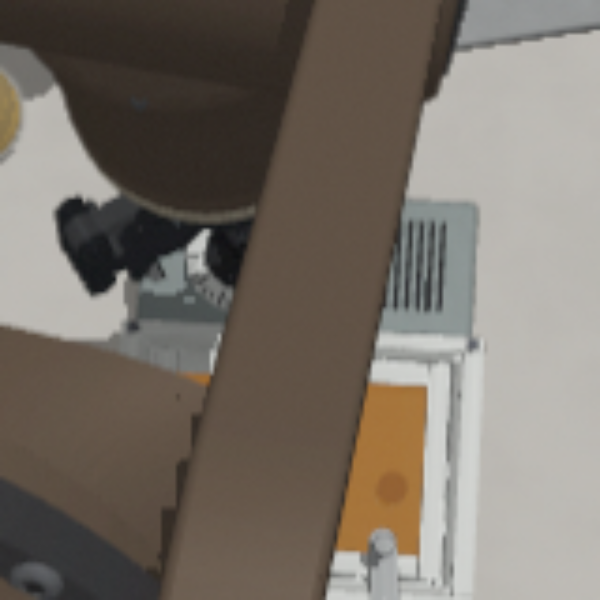

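The finger line straddles the ring bar, as planned (bar near (225,250) in the crop). Descending.

```bash
python3 -m crank '[[[0,0,-15,0,60],[0,0,-35,0,45],[0,0,-50,0,40],[0,0,-59,0,40],[0,0,-59,0,20],[0,0,-59,0,0],[0,0,-59,0,0],[0,0,-59,0,0]]]' 30
python3 -m crank '[[[0,0,0,0,0],[0,0,0,0,0],[0,0,0,8,0],[0,0,0,16,0],[0,0,0,24,0],[0,0,0,32,0],[0,0,0,32,0],[0,0,0,32,0]]]'
python3 -c "
from h import *
o=bot.get_obs();print(o['force'],o['ft_torque'])"
```

```text
t: 4.3
ee_pos: [684.4, -114.7, 71.4]
tool_rot: [0.0, 0.964, 0.266, 0.0]
force: [0.1, 0.8, -0.5]
gripper_width: -0.002
gripper_force: 0.0
t: 5.3
ee_pos: [684.1, -114.6, 70.9]
tool_rot: [-0.0, 0.854, 0.52, -0.0]
force: [-0.6, -0.0, -0.2]
gripper_width: -0.003
gripper_force: 0.0
[-0.59100001 -0.02125898 -0.23042135] [ 0.02904707  0.02650773 -0.00226712]
```

```bash
python3 - <<'E'
from h import *
snap('scene','s2');a=cv2.imread('pics/s2.png');cv2.imwrite('pics/s2c.png',cv2.resize(a[150:270,270:430],(800,600),interpolation=cv2.INTER_CUBIC))
E
```

```text
(no output)
```

View pics/s2c.png

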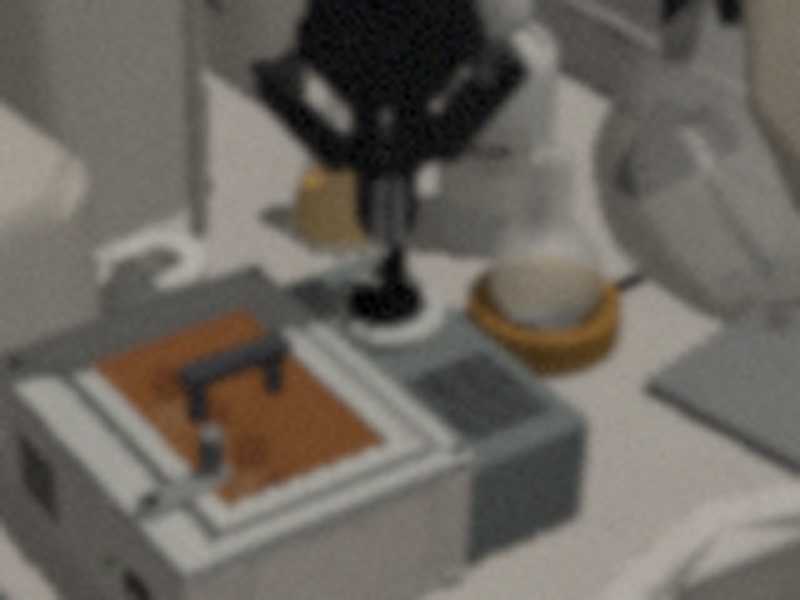

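```bash
python3 - <<'E'
from h import *
s=snap('scene');t=snap('top')
e=bot.get_obs()['ee_pos'];print(e)
f=lambda p:((p-[270,150])*5).round()
for z in(-20,0,20,40,60): print(z,f(proj(s,[e+[0,0,z]])))
for X in [(685.5,-113.5,92),(685.5,-113.5,68),(687,-111,92)]: print(X,f(proj(s,[X])),((proj(t,[X])-[265,160])*4).round())
E
```

```text
[ 684.07757304 -114.66689234   70.88432946]
-20 [[380. 338.]]
0 [[381. 303.]]
20 [[382. 269.]]
40 [[383. 233.]]
60 [[384. 196.]]
(685.5, -113.5, 92) [[383. 264.]] [[200. 104.]]
(685.5, -113.5, 68) [[382. 306.]] [[203. 115.]]
(687, -111, 92) [[382. 261.]] [[195. 101.]]
```

```bash
python3 - <<'E'
from h import *
s=snap('scene')['color'];t=snap('top')['color']
a=cv2.resize(s[175:225,325:375],(400,400),interpolation=cv2.INTER_CUBIC)
b=cv2.resize(t[155:235,275:355],(400,400),interpolation=cv2.INTER_CUBIC)
g=(255*(np.hstack([a,b])/255.)**.45).astype(np.uint8)
cv2.imwrite('pics/m3.png',g)
E
```

```text
(no output)
```

View pics/m3.png

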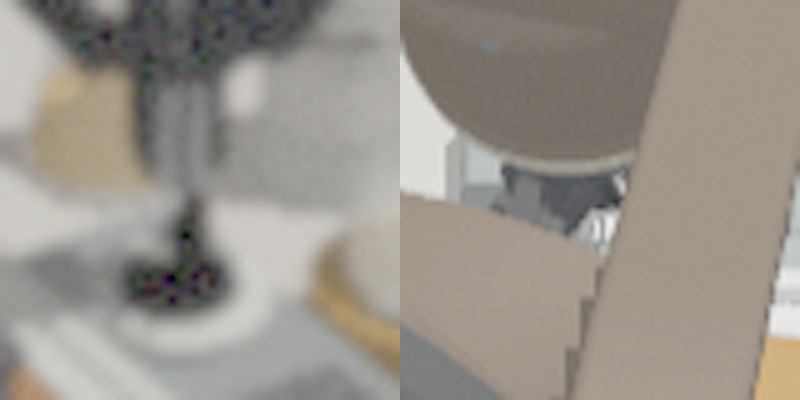

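```bash
python3 -m crank '[[[0,0,10,0,0],[0,0,20,0,0],[0,0,30,0,0],[0,0,40,0,0],[0,0,40,0,0],[0,0,40,0,0],[0,0,40,0,0],[0,0,40,0,0]]]' > /dev/null
python3 -c "
from h import *
snap('scene','s4')"
python3 -m crank '[[[0,0,60,0,0],[-40,0,110,0,0],[-90,0,140,0,0],[-150,20,150,0,0],[-200,50,150,0,0],[-250,70,150,0,0],[-250,70,150,0,0],[-250,70,150,0,0]]]'
python3 - <<'E'
from h import *
s=snap('scene','s5')['color'];t=snap('top','t5')['color']
T0=cv2.imread('pics/top0.png')
S=[cv2.imread('pics/%s.png'%n) for n in('s2','s4','s5')]
a=[cv2.resize(x[150:230,310:390],(400,400),interpolation=cv2.INTER_CUBIC) for x in S[1:]]
b=[cv2.resize(x[165:210,290:335],(400,400),interpolation=cv2.INTER_CUBIC)[:200+200] for x in (T0,t)]
g=np.vstack([np.hstack(a),np.hstack(b)]);g=cv2.resize(g,(600,600))
cv2.imwrite('pics/m5.png',(255*(g/255.)**.6).astype(np.uint8))
E
```

```text
t: 7.6
ee_pos: [434.9, -44.8, 261.4]
tool_rot: [0.001, 0.853, 0.521, 0.001]
force: [-0.3, -0.2, 0.6]
gripper_width: 0.003
gripper_force: 0.0
```

View pics/m5.png

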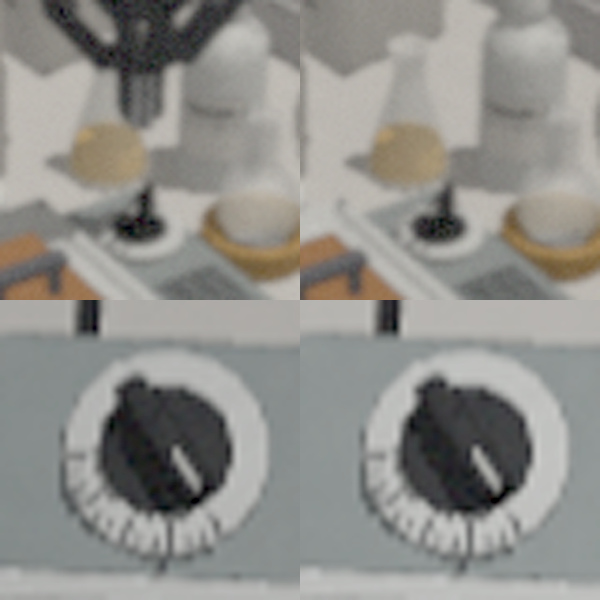

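The picture shows the ring unmoved (white line still at about 34°) and the finger tips ending about 37 mm higher in the scene view than the reported TCP should. I'll check the tool height over clear bench before trusting it.

```bash
python3 -m crank '[[[10,-50,0,0,0],[20,-100,0,0,0],[30,-160,-30,0,0],[40,-220,-80,0,0],[40,-245,-120,0,0],[40,-245,-160,0,0],[40,-245,-190,0,0],[40,-245,-190,0,0]]]'
python3 - <<'E'
from h import *
s=snap('scene','s6');im=s['color'].astype(int);b=cv2.imread('pics/scene0.png').astype(int)
e=bot.get_obs()['ee_pos'];print(e)
for z in(-40,0,20,40,60):print(z,proj(s,[e+[0,0,z]]).round(1))
u=int(proj(s,[e])[0,0])
v0=int(proj(s,[e])[0,1])
for r in range(v0-50,v0+24,2): print(r,im[r,u-16:u+17:2].sum(1)//3)
E
```

```text
t: 8.7
ee_pos: [472.9, -289.4, 68.3]
tool_rot: [-0.002, 0.854, 0.521, -0.001]
force: [-0.3, -1.0, 1.1]
gripper_width: -0.004
gripper_force: 0.0
[ 473.93833105 -289.81634563   70.04192997]
-40 [[317.6 303.1]]
0 [[317.3 288.7]]
20 [[317.2 281.2]]
40 [[317.  273.4]]
60 [[316.9 265.5]]
238 [18 23 16 21 17 19 14 20 18 12 18 18 12 21 14 18 33]
240 [21 15 15 16 10 17 20 14 18 15 12 18 22 11 16 28 36]
242 [30 17 22 19 21 15  9 16 10 14 19 11 24 15 19 34 25]
244 [72 30 19 14 24 21 18 24 21 25 12 21 25 25 35 33 20]
246 [100  81  44  32  16  20  20  24  25  22  24  15  25  34  32  18  20]
248 [ 67 108 108  66  19  19  24  54  39  20  10  21  19  29  21  13  18]
250 [26 63 94 66 26 20 32 73 54 12 18 20 21 15 15 29 13]
252 [16 19 37 33 21 16 33 92 70 14 15 26 16 20 26 21 25]
254 [15 22 23 12 19 18 29 92 71 17 18 17 20 23 23 17 18]
256 [21 18 10 17 22 17 14 46 36 11 17 21 20 25 22 28 24]
258 [11 19 16 15 20 17 17  9 13 18  9 11 27 43 50 42 69]
260 [ 28  23  50  51  26  16  18  13  17  16  19  30  73 107 111 105 117]
262 [ 66  68 116 130  59  20  30  31  24  41  29  45 107 120 121 122 125]
264 [ 91
[... 1067 characters left out ...]
9 161 161 162 163 163 162 162 163]
294 [163 163 165 161 163 162 162 160 161 158 160 162 164 162 164 163 161]
296 [162 165 164 163 164 160 164 165 160 160 159 164 163 162 163 164 164]
298 [165 164 166 160 163 164 162 161 163 162 164 160 163 161 164 162 164]
300 [159 161 163 159 157 156 145 140 156 164 162 162 164 162 164 164 163]
302 [126 121 146 132 120 107  91  92 138 164 163 164 162 161 161 163 164]
304 [ 86  88  95  86  84  85  84  83 123 162 165 164 166 163 165 164 163]
306 [ 86  82  81  83  79  81  82  82 116 161 163 164 164 162 164 161 163]
308 [ 83  83  85  79  83  81  86  86 111 156 163 166 162 163 161 162 163]
310 [ 78  84  83  87  91  96 110 127 147 161 164 161 164 162 161 161 161]
```

```bash
python3 -m crank '[[[0,0,-20,0,0],[0,0,-40,0,0],[0,0,-55,0,0],[0,0,-62,0,0],[0,0,-64,0,0],[0,0,-64,0,0],[0,0,-64,0,0],[0,0,-64,0,0]]]'
python3 - <<'E'
from h import *
s=snap('scene','s7');im=s['color'].astype(int)
e=bot.get_obs()['ee_pos'];print(e,proj(s,[e,e+[0,0,30]]).round(1))
u=int(proj(s,[e])[0,0]);v0=int(proj(s,[e])[0,1])
for r in range(v0-18,v0+14,2): print(r,im[r,u-16:u+17:2].sum(1)//3)
E
python3 -m crank '[[[0,0,-1,0,0],[0,0,-2,0,0],[0,0,-3,0,0],[0,0,-4,0,0],[0,0,-5,0,0],[0,0,-6,0,0],[0,0,-7,0,0],[0,0,-8,0,0]]]'
```

```text
t: 9.75
ee_pos: [474.3, -289.8, 7.2]
tool_rot: [0.0, 0.853, 0.521, 0.0]
force: [-0.3, 0.3, -0.6]
gripper_width: 0.003
gripper_force: 0.0
[ 474.2096251  -289.752901      7.15830223] [[317.8 310.9]
 [317.6 300.5]]
292 [168 166 169 166 149  65  30  66  57  61  67  49 134 168 166 169 167]
294 [166 166 168 165 157  86  32  66  58  61  67  52 136 164 166 167 168]
296 [156 166 166 165 160 105  42  73  62  60  80  93 151 167 167 168 169]
298 [118 151 164 168 168 148 117  86  71  68 116 154 165 167 165 167 166]
300 [ 86 102 142 167 169 169 162 126 109 121 146 165 165 166 167 169 169]
302 [ 86  86 101 141 159 160 163 160 156 155 145 138 141 164 168 167 168]
304 [ 85  83  86  96 107 112 131 140 119 108  93  89  98 154 167 166 164]
306 [ 87  83  82  87  86  85  89  88  86  85  85  85  92 135 164 168 167]
308 [ 85  86  82  86  83  84  85  80  85  83  88  86  91 136 166 169 165]
310 [ 85  82  84  84  83  85  82  87  86  86  86  90 101 141 166 166 166]
312 [ 85  84  87  85  86  85  85  85  93 105 115 133 151 161 167 164 166]
314 [ 83  81  83  88  85  87  97 122 142 153 159 164 170 167 168 166 167]
316 [ 89  94 112 118 128 134 144 159 166 169 166 166 166 168 165 169 168]
318 [110 140 157 162 166 165 167 165 167 167 168 169 168 169 168 167 167]
320 [130 163 167 166 166 168 168 165 166 167 167 166 168 167 166 166 167]
322 [108 147 166 169 165 167 166 168 166 168 167 168 167 169 169 165 164]
t: 10.8
ee_pos: [474.1, -289.7, -1.2]
tool_rot: [-0.0, 0.853, 0.521, -0.0]
force: [-0.3, 0.2, 0.1]
gripper_width: 0.001
gripper_force: 0.0
```

```bash
python3 -m crank '[[[0,0,-5,0,0],[0,0,-10,0,0],[0,0,-14,0,0],[0,0,-16,0,0],[0,0,-18,0,0],[0,0,-18,0,0],[0,0,-18,0,0],[0,0,-18,0,0]]]'
python3 -m crank '[[[0,0,-1,0,0],[0,0,-2,0,0],[0,0,-3,0,0],[0,0,-4,0,0],[0,0,-4,0,0],[0,0,-4,0,0],[0,0,-4,0,0],[0,0,-4,0,0]]]'
```

```text
t: 11.8
ee_pos: [474.1, -289.7, -19.0]
tool_rot: [0.0, 0.853, 0.521, 0.0]
force: [0.1, -0.4, 0.4]
gripper_width: 0.006
gripper_force: 0.0
t: 12.8
ee_pos: [474.1, -289.7, -23.1]
tool_rot: [0.0, 0.853, 0.521, 0.0]
force: [0.4, -0.4, -0.2]
gripper_width: -0.0
gripper_force: 0.0
```

```bash
for i in 1 ; do python3 -m crank '[[[0,0,-1,0,0],[0,0,-2,0,0],[0,0,-3,0,0],[0,0,-3,0,0],[0,0,-3,0,0],[0,0,-3,0,0],[0,0,-3,0,0],[0,0,-3,0,0]]]' | egrep 'ee|force'; done
python3 -m crank '[[[0,0,-1,0,0],[0,0,-2,0,0],[0,0,-2,0,0],[0,0,-2,0,0],[0,0,-2,0,0],[0,0,-2,0,0],[0,0,-2,0,0],[0,0,-2,0,0]]]' | egrep 'ee|force'
```

```text
ee_pos: [474.1, -289.7, -26.1]
force: [0.4, -0.2, -0.3]
gripper_force: 0.0
ee_pos: [474.1, -289.7, -28.1]
force: [-0.7, 0.5, 0.2]
gripper_force: 0.0
```

```bash
python3 - <<'E'
from h import *
s=snap('scene','s8');im=s['color'].astype(int)
e=bot.get_obs()['ee_pos'];print(e,proj(s,[e,e+[0,0,30]]).round(1))
u=int(proj(s,[e])[0,0]);v0=int(proj(s,[e+[0,0,30]])[0,1])
for r in range(v0-18,v0+14,2): print(r,im[r,u-16:u+17:2].sum(1)//3)
E
```

```text
[ 474.07622073 -289.64630432  -28.09861512] [[317.9 322.6]
 [317.8 312.7]]
294 [15 19 19 19 20 24 24 27 39 23 26 23 20 24 21 28 41]
296 [ 23  22   8  24  23  20  19  18  17  20  22  24  49  94  92  83 119]
298 [ 57  35  29  59  61  32  20  24  17  21  21  37 116 158 161 161 168]
300 [ 85  72  68  88 108  61  26  36  46  50  46  53 134 169 169 172 168]
302 [ 86  87  84  84  86  47  33  65  64  59  61  46 131 163 165 166 170]
304 [ 86  88  89  85  82  43  26  65  63  66  68  38  87 110 106 133 169]
306 [ 88  86  86  85  84  49  24  60  65  64  69  34  74  88  86 107 160]
308 [ 86  88  85  88  84  55  31  68  68  66  70  43  76  86  89  98 156]
310 [ 84  82  86  86  84  74  52  72  72  60  78  73  85  86  89  99 153]
312 [ 83  85  83  87  86  85  82  85  73  64  87  88  92 102 113 134 153]
314 [ 87  89  84  89  89  83  85  84  83  92 107 120 131 154 163 168 167]
316 [ 86  88  87  88  90 102 103 104 114 132 160 164 168 168 170 171 169]
318 [ 83  87  88  93 132 152 160 161 162 168 171 170 170 170 168 170 168]
320 [ 76 100 110 132 160 170 168 171 171 174 170 171 171 170 168 168 170]
322 [ 93 133 159 167 165 170 170 169 171 172 172 170 168 170 169 170 168]
324 [100 114 156 170 170 168 170 168 171 170 170 168 170 168 169 169 169]
```

```bash
for i in 1 ; do python3 -m crank '[[[0,0,-1,0,0],[0,0,-2,0,0],[0,0,-2,0,0],[0,0,-2,0,0],[0,0,-2,0,0],[0,0,-2,0,0],[0,0,-2,0,0],[0,0,-2,0,0]]]' | egrep 'ee|force'; python3 -m crank '[[[0,0,-1,0,0],[0,0,-1,0,0],[0,0,-1,0,0],[0,0,-1,0,0],[0,0,-1,0,0],[0,0,-1,0,0],[0,0,-1,0,0],[0,0,-1,0,0]]]' | egrep 'ee|force'; done
```

```text
ee_pos: [474.1, -289.7, -30.1]
force: [0.4, 0.2, 0.0]
gripper_force: 0.0
ee_pos: [474.1, -289.7, -31.1]
force: [-0.1, -0.2, 1.2]
gripper_force: 0.0
```

```bash
python3 -m crank '[[[0,0,-1,0,0],[0,0,-1,0,0],[0,0,-1,0,0],[0,0,-1,0,0],[0,0,-1,0,0],[0,0,-1,0,0],[0,0,-1,0,0],[0,0,-1,0,0]]]' | egrep 'ee|force'; python3 -m crank '[[[0,0,-1,0,0],[0,0,-1,0,0],[0,0,-1,0,0],[0,0,-1,0,0],[0,0,-1,0,0],[0,0,-1,0,0],[0,0,-1,0,0],[0,0,-1,0,0]]]' | egrep 'ee|force'
```

```text
ee_pos: [474.1, -289.6, -32.1]
force: [0.4, 0.3, 1.1]
gripper_force: 0.0
ee_pos: [474.1, -289.7, -33.1]
force: [0.2, -0.1, -0.7]
gripper_force: 0.0
```

```bash
python3 -m crank '[[[0,0,-1,0,0],[0,0,-1,0,0],[0,0,-1,0,0],[0,0,-1,0,0],[0,0,-1,0,0],[0,0,-1,0,0],[0,0,-1,0,0],[0,0,-1,0,0]]]' | egrep 'ee|force'; python3 -m crank '[[[0,0,-1,0,0],[0,0,-1,0,0],[0,0,-1,0,0],[0,0,-1,0,0],[0,0,-1,0,0],[0,0,-1,0,0],[0,0,-1,0,0],[0,0,-1,0,0]]]' | egrep 'ee|force'
```

```text
ee_pos: [474.1, -289.7, -34.1]
force: [0.2, -0.4, -0.1]
gripper_force: 0.0
ee_pos: [474.1, -289.7, -35.1]
force: [-0.7, 0.3, 0.4]
gripper_force: 0.0
```

```bash
python3 -m crank '[[[0,0,-1,0,0],[0,0,-1,0,0],[0,0,-1,0,0],[0,0,-1,0,0],[0,0,-1,0,0],[0,0,-1,0,0],[0,0,-1,0,0],[0,0,-1,0,0]]]' | egrep 'ee|force'; python3 -m crank '[[[0,0,-1,0,0],[0,0,-1,0,0],[0,0,-1,0,0],[0,0,-1,0,0],[0,0,-1,0,0],[0,0,-1,0,0],[0,0,-1,0,0],[0,0,-1,0,0]]]' | egrep 'ee|force'
python3 - <<'E'
from h import *
s=snap('scene','s9');im=s['color'].astype(int)
e=bot.get_obs()['ee_pos'];print(e,proj(s,[e,e+[0,0,30],e+[0,0,37]]).round(1))
u=int(proj(s,[e])[0,0]);v0=int(proj(s,[e+[0,0,30]])[0,1])
for r in range(v0-6,v0+14,2): print(r,im[r,u-16:u+17:2].sum(1)//3)
E
```

```text
ee_pos: [474.0, -289.6, -36.1]
force: [-0.0, 0.2, 0.3]
gripper_force: 0.0
ee_pos: [474.1, -289.6, -37.1]
force: [0.0, -0.0, -0.3]
gripper_force: 0.0
[ 474.08981554 -289.64601022  -37.0923078 ] [[318.  325.5]
 [317.8 315.7]
 [317.8 313.3]]
309 [ 84  90  84  87  83  51  32  59  62  62  68  35  72  88  88  88 116]
311 [ 88  85  84  88  81  62  30  66  75  62  69  43  75  89  86  94 109]
313 [ 84  87  90  86  83  72  52  69  69  62  80  78  87 102 117 142 148]
315 [ 89  86  84  87  87  85  83  87  77  75 106 128 138 157 164 168 168]
317 [ 84  89  88  86  91 104 115 133 134 134 156 169 171 171 171 171 172]
319 [ 78  88  87  90 110 151 161 168 171 171 170 169 170 168 172 170 169]
321 [ 73  96 107 133 155 167 169 172 170 171 171 169 172 168 173 166 169]
323 [ 93 120 155 169 168 170 170 173 170 169 170 169 173 171 173 171 170]
325 [100 107 148 168 171 172 173 169 169 170 173 172 172 171 170 169 170]
327 [101  98 114 149 168 171 172 172 170 169 169 169 171 170 169 171 169]
```

```bash
for i in 1 ; do python3 -m crank '[[[0,0,-1,0,0],[0,0,-1,0,0],[0,0,-1,0,0],[0,0,-1,0,0],[0,0,-1,0,0],[0,0,-1,0,0],[0,0,-1,0,0],[0,0,-1,0,0]]]' | egrep 'ee|force'; python3 -m crank '[[[0,0,-1,0,0],[0,0,-1,0,0],[0,0,-1,0,0],[0,0,-1,0,0],[0,0,-1,0,0],[0,0,-1,0,0],[0,0,-1,0,0],[0,0,-1,0,0]]]' | egrep 'ee|force'; done
```

```text
ee_pos: [474.1, -289.7, -38.1]
force: [0.0, -0.9, 0.1]
gripper_force: 0.0
ee_pos: [474.1, -289.6, -39.1]
force: [-0.0, -0.3, -0.5]
gripper_force: 0.0
```

```bash
for i in 1 ; do python3 -m crank '[[[0,0,-1,0,0],[0,0,-1,0,0],[0,0,-1,0,0],[0,0,-1,0,0],[0,0,-1,0,0],[0,0,-1,0,0],[0,0,-1,0,0],[0,0,-1,0,0]]]' | egrep 'ee|force'; python3 -m crank '[[[0,0,-1,0,0],[0,0,-1,0,0],[0,0,-1,0,0],[0,0,-1,0,0],[0,0,-1,0,0],[0,0,-1,0,0],[0,0,-1,0,0],[0,0,-1,0,0]]]' | egrep 'ee|force'; done
```

```text
ee_pos: [474.2, -289.7, -39.4]
force: [-4.3, 2.0, 17.4]
gripper_force: 8.4
ee_pos: [474.2, -289.8, -39.5]
force: [-7.9, 5.0, 37.7]
gripper_force: 18.8
```

Contact at reading −39.4: the true tip is about 39 mm higher than the reading says, so reading = true z − 39. Back to the ring with that correction.

```bash
python3 -m crank '[[[0,0,30,0,0],[0,0,90,0,30],[40,40,140,-8,60],[85,75,160,-16,60],[130,110,160,-24,60],[170,145,160,-32,60],[211,176,160,-32,60],[211,176,150,-32,60]]]'|egrep 'ee|rot|force'
python3 -m crank '[[[0,0,-25,0,60],[0,0,-50,0,60],[0,0,-68,0,60],[0,0,-76,0,60],[0,0,-76,0,30],[0,0,-76,0,0],[0,0,-76,0,0],[0,0,-76,0,0]]]' 30
```

```text
ee_pos: [688.1, -111.1, 109.1]
tool_rot: [0.0, 0.964, 0.267, 0.001]
force: [-1.0, 0.0, -0.8]
gripper_force: 0.0
t: 28.9
ee_pos: [685.5, -113.5, 33.9]
tool_rot: [0.0, 0.964, 0.266, 0.0]
force: [-1.2, 2.1, 6.6]
gripper_width: 0.109
gripper_force: 31.5
```

```bash
python3 -m crank '[[[0,0,0,9,0],[0,0,0,18,0],[0,0,0,27,0],[0,0,0,36,0],[0,0,0,45,0],[0,0,0,52,0],[0,0,0,55.5,0],[0,0,0,55.5,0]]]'
python3 -m crank '[[[0,0,0,0,40],[0,0,0,0,60],[0,0,0,0,60],[0,0,30,0,60],[0,0,80,0,60],[-50,0,110,0,60],[-110,10,120,0,60],[-170,20,120,0,60]]]'
python3 -m crank '[[[-40,30,20,0,60],[-80,80,20,0,60],[-80,80,20,0,20],[-80,80,20,0,0],[-80,80,20,0,0],[-80,80,20,0,0],[-80,80,20,0,0],[-80,80,20,0,0]]]'
python3 - <<'E'
from h import *
t=snap('top','t10')['color']
a=cv2.resize(t[165:210,290:335],(400,400),interpolation=cv2.INTER_CUBIC)
b=cv2.resize(t[160:300,265:395],(371,400),interpolation=cv2.INTER_CUBIC)
cv2.imwrite('pics/m10.png',np.hstack([a,b]))
E
```

```text
t: 29.9
ee_pos: [688.4, -115.2, 34.0]
tool_rot: [0.003, 0.729, 0.684, 0.002]
force: [12.7, -9.3, -7.4]
gripper_width: 0.108
gripper_force: 29.9
t: 30.9
ee_pos: [513.8, -93.5, 153.8]
tool_rot: [0.001, 0.729, 0.684, 0.0]
force: [0.3, 0.1, -0.4]
gripper_width: 0.706
gripper_force: 0.0
t: 31.9
ee_pos: [435.1, -13.9, 172.8]
tool_rot: [-0.0, 0.73, 0.684, -0.0]
force: [-0.5, -0.8, -0.3]
gripper_width: -0.002
gripper_force: 0.0
```

View pics/m10.png

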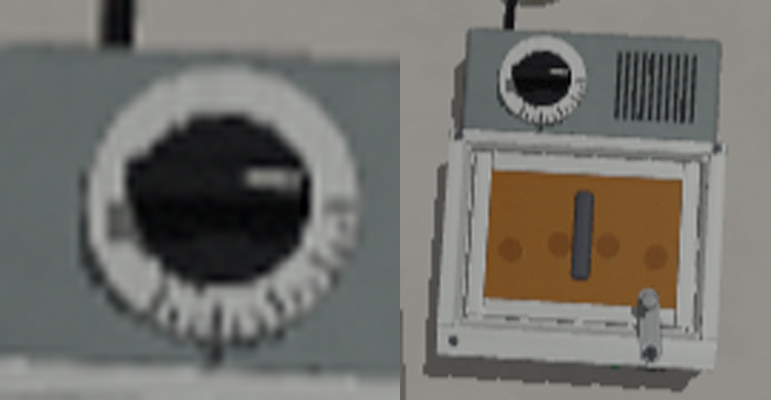

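```bash
python3 - <<'E'
from h import *
c=snap('top');g=cv2.cvtColor(c['color'],cv2.COLOR_BGR2GRAY).astype(float)
print(g[180:192,313:328].astype(int))
r=g[182:190,315:326];w=np.clip(r-75,0,None);ys,xs=np.mgrid[182:190,315:326]
m=(w*1).sum();mx,my=(w*xs).sum()/m,(w*ys).sum()/m
cov=np.cov(np.vstack([xs.ravel(),ys.ravel()]),aweights=w.ravel());ev,V=np.linalg.eigh(cov);d=V[:,1]
P=plane(c,[(mx-5*d[0],my-5*d[1]),(mx+5*d[0],my+5*d[1])],92)[:,:2];q=P[1]-P[0];q*=np.sign(-q[1]);print('line world deg',np.degrees(np.arctan2(q[1],q[0])),'target',-93.8)
E
```

```text
[[ 25  26  29  27  26  28  27  30  70 135 160 159 161 157 160]
 [ 25  26  26  27  29  24  24  27  27  73 133 159 160 157 160]
 [ 25  23  25  24  22  25  22  23  24  24  70 144 161 157 161]
 [ 25  21  19  21  24  21  23  21  22  22  20 112 161 158 160]
 [ 23  23  24  27  52 111 111 112 112  82  81  69 159 157 160]
 [ 25  27  27  26  52 106 109 109 113  90  88  15 161 157 160]
 [ 22  24  22  20  26  24  32  32  50  51  50  14 160 157 160]
 [ 12  13  13  15  13  14  18  15  17  18  16  11 160 144 126]
 [  8  10   6   9  11   9   6  10  11   8  12   9 161 128 109]
 [ 11   8   9   9   8   6   9   8   6   9  16  38 161 145 148]
 [ 14   8  14   8  11  10  12  13   9  12  21 104 160 157 159]
 [ 20  21  22  18  23  11  11  11  11  20  32 148 160 158 159]]
line world deg -115.63385545935088 target -93.8
```

Line direction matches the target to about a degree, so the lamp is dark. Now the tab pin.

```bash
python3 -m crank '[[[25,-40,0,0,30],[50,-85,0,0,40],[80,-130,0,0,40],[107,-163,-20,0,40],[107,-163,-60,0,40],[107,-163,-100,0,40],[107,-163,-127,0,40],[107,-163,-127,0,40]]]'
python3 -m crank '[[[0,0,0,0,20],[0,0,0,0,0],[0,0,0,0,0],[0,0,0,0,0],[0,0,0,0,0],[0,0,0,0,0],[0,0,0,0,0],[0,0,0,0,0]]]' 20
```

```text
t: 33.0
ee_pos: [540.7, -176.1, 44.2]
tool_rot: [-0.002, 0.729, 0.684, -0.001]
force: [1.1, -0.1, -0.3]
gripper_width: 0.464
gripper_force: 0.0
t: 34.0
ee_pos: [540.7, -176.5, 47.0]
tool_rot: [-0.001, 0.729, 0.684, -0.001]
force: [-10.6, -1.5, 5.7]
gripper_width: 0.099
gripper_force: 22.2
```

```bash
python3 -m crank '[[[-1,-5.6,0,-10,0],[-2.4,-11,0,-20,0],[-4.4,-16,0,-30,0],[-7.4,-21,0,-40,0],[-11,-25,0,-50,0],[-15.5,-28.5,0,-60,0],[-20.5,-31,0,-70,0],[-26,-33,0,-80,0]]]'
python3 -m crank '[[[-3,-0.5,0,-5,0],[-6,-1,0,-10,0],[-9.5,-1,0,-14,0],[-9.5,-1,0,-14,0],[-9.5,-1,0,-14,0],[-9.5,-1,0,-14,40],[-9.5,-1,0,-14,40],[-9.5,-1,0,-14,40]]]'
python3 -m crank '[[[0,0,30,0,40],[0,0,80,0,40],[0,60,110,0,40],[-20,120,110,0,40],[-40,180,110,0,60],[-50,200,110,0,85],[-50,200,110,0,85],[-50,200,110,0,85]]]'
python3 - <<'E'
from h import *
c=snap('top','t12');t=c['color']
b=cv2.resize(t[155:395,265:505],(600,600),interpolation=cv2.INTER_CUBIC)
cv2.imwrite('pics/m12.png',b)
E
```

```text
t: 35.0
ee_pos: [516.8, -210.3, 47.4]
tool_rot: [0.001, 0.999, 0.052, 0.001]
force: [0.6, 0.1, -0.4]
gripper_width: 0.1
gripper_force: 21.6
t: 36.0
ee_pos: [506.5, -210.5, 45.9]
tool_rot: [-0.0, 0.998, -0.067, -0.0]
force: [-0.1, 0.0, 0.2]
gripper_width: 0.462
gripper_force: 0.0
t: 37.0
ee_pos: [457.0, -10.9, 156.0]
tool_rot: [0.0, 0.998, -0.067, 0.0]
force: [-0.7, 0.1, 0.3]
gripper_width: 0.997
gripper_force: 0.0
```

View pics/m12.png

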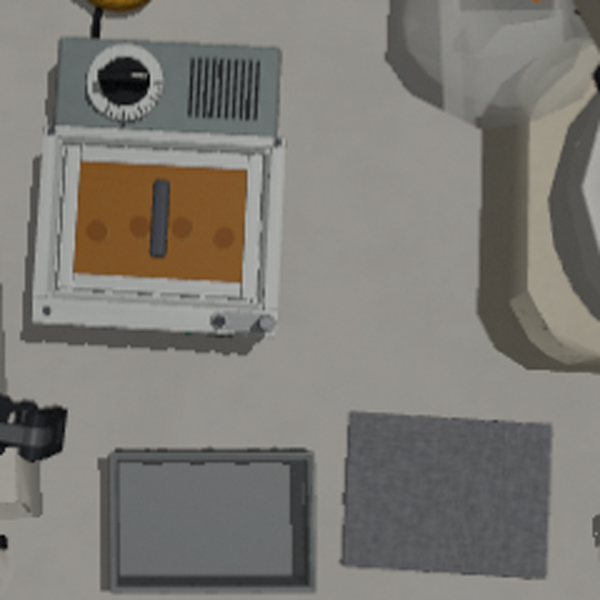

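The tab now lies along the front edge (pin at (265,322) in the crop). The bin and pad are visible at the bottom.

```bash
cat > fit.py <<'E'
from h import *
def rects(c):
    f=lambda L:(np.array(L,float)+.5)/2.5-.5+[265,155]
    for n,L,z in[('pad',[(350,412),(552,425),(546,578),(342,564)],4),('binrim',[(112,451),(313,451),(315,590),(111,590)],42)]:
        C=plane(c,f(L),z)[:,:2];print(n,C.mean(0).round(1),np.linalg.norm(C-np.roll(C,-1,0),axis=1).round(1),(C[1]-C[0]).round(1))
    h=plane(c,f([(161,180),(159,256)]),101)[:,:2];print('handle',h.mean(0),h[1]-h[0])
E
python3 -c "
from fit import *
rects(snap('top'))"
python3 -m crank '[[[25,-30,0,4,50],[50,-70,0,4,50],[90,-110,0,4,50],[125,-126,0,4,50],[125,-126,-40,4,50],[125,-126,-80,4,50],[125,-126,-95,4,50],[125,-126,-95,4,50]]]'
```

```text
pad [ 370.8 -357. ] [158.5 118.  158.7 117.4] [ -12.5 -158.1]
binrim [ 359.6 -172.5] [150.9 102.4 151.9 102.8] [  -1.6 -150.9]
handle [ 581.96116459 -137.10074395] [-54.41272742   2.1586854 ]
t: 38.1
ee_pos: [581.2, -137.0, 60.4]
tool_rot: [-0.0, 0.999, -0.032, -0.001]
force: [-0.5, 0.1, 0.2]
gripper_width: 0.585
gripper_force: 0.0
```

```bash
python3 -m crank '[[[0,0,-9,0,50],[0,0,-17,0,50],[0,0,-17,0,20],[0,0,-17,0,0],[0,0,-17,0,0],[0,0,-17,0,0],[0,0,-17,0,0],[0,0,-17,0,0]]]' 60
python3 -m crank '[[[0,0,0,0,0],[0,0,2,0,0],[0,0,5,0,0],[0,0,8,0,0],[0,0,14,0,0],[0,0,24,0,0],[0,0,34,0,0],[0,0,40,0,0]]]'
```

```text
t: 39.1
ee_pos: [581.8, -136.7, 44.4]
tool_rot: [0.0, 0.999, -0.032, 0.0]
force: [-1.4, 0.9, 5.9]
gripper_width: 0.125
gripper_force: 59.5
t: 40.1
ee_pos: [582.0, -136.8, 84.9]
tool_rot: [0.0, 0.999, -0.032, 0.001]
force: [-0.5, -0.1, -2.3]
gripper_width: 0.122
gripper_force: 58.5
```

```bash
python3 -m crank '[[[0,0,25,0,0],[-15,-15,45,0,0],[-55,-55,50,0,0],[-95,-98,50,0,0],[-135,-140,50,0,0],[-175,-182,50,0,0],[-211,-220,50,0,0],[-211,-220,40,0,0]]]'|egrep 'ee|rot|force|wid'
python3 -m crank '[[[0,0,-30,0,0],[0,0,-60,0,0],[0,0,-90,0,0],[0,0,-110,0,0],[0,0,-125,0,0],[0,0,-133,0,0],[0,0,-136,0,0],[0,0,-136,0,0]]]'
```

```text
ee_pos: [368.8, -359.4, 124.7]
tool_rot: [0.001, 0.999, -0.034, 0.001]
force: [0.9, 0.1, -1.9]
gripper_width: 0.123
gripper_force: 58.8
t: 42.1
ee_pos: [370.8, -356.8, -11.8]
tool_rot: [0.0, 0.999, -0.032, 0.0]
force: [0.3, 0.0, -2.0]
gripper_width: 0.124
gripper_force: 58.8
```

Now I lower the last few millimetres, release and retreat.

```bash
python3 -m crank '[[[0,0,-1,0,0],[0,0,-2,0,0],[0,0,-3,0,0],[0,0,-4,0,0],[0,0,-5,0,0],[0,0,-5.5,0,0],[0,0,-5.5,0,0],[0,0,-5.5,0,0]]]'|egrep 'ee|force'
python3 -m crank '[[[0,0,0,0,20],[0,0,0,0,50],[0,0,0,0,50],[0,0,0,0,50],[0,0,20,0,50],[0,0,70,0,50],[0,0,120,0,50],[0,0,170,0,50]]]'|egrep 'ee|force'
python3 -m crank '[[[20,50,10,0,50],[40,100,10,0,50],[60,150,10,0,50],[60,200,10,0,50],[60,260,10,0,50],[60,320,10,0,50],[60,380,10,0,50],[60,380,10,0,50]]]'|egrep 'ee|force'
python3 - <<'E'
from h import *
c=snap('top','t13');t=c['color']
b=cv2.resize(t[155:395,265:505],(600,600),interpolation=cv2.INTER_CUBIC)
cv2.imwrite('pics/m13.png',b)
E
```

```text
ee_pos: [370.5, -356.6, -17.6]
force: [0.6, 0.2, -0.2]
gripper_force: 59.0
ee_pos: [370.4, -356.4, 154.0]
force: [1.0, -0.5, 0.2]
gripper_force: 0.0
ee_pos: [430.1, 27.0, 162.5]
force: [-0.8, -1.6, 0.2]
gripper_force: 0.0
```

View pics/m13.png

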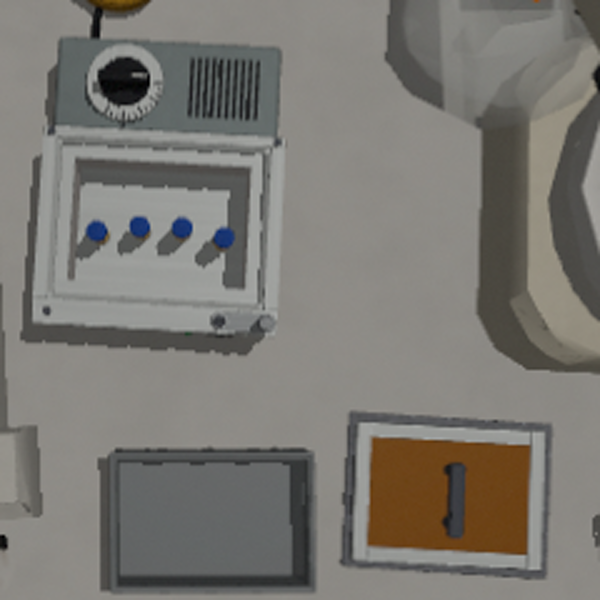

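The pane lies on the pad within its edges ((345–550, 412–578)). Four vial caps are visible at (96,231), (140,227), (182,228) and (224,238).

```bash
cat >> fit.py <<'E'
def caps(c):
    h=cv2.cvtColor(c['color'],cv2.COLOR_BGR2HSV);m=((h[...,0]>100)&(h[...,0]<130)&(h[...,1]>120)).astype(np.uint8);m[:200]=0;m[400:]=0;m[:,:275]=0;m[:,400:]=0
    n,_,st,ce=cv2.connectedComponentsWithStats(m)
    for s,p in list(zip(st,ce))[1:]:
        if s[4]>8: print('cap',p.round(1),s[4],plane(c,[p],61)[0,:2].round(1))
E
python3 -c "
from fit import *
c=snap('top');caps(c);rects(c);print(bot.get_obs()['q'].round(2))"
python3 -m crank '[[[-10,-30,0,0,30],[-20,-60,0,0,30],[-40,-110,-20,0,30],[-60,-160,-40,0,30],[-70,-180,-60,0,30],[-70,-180,-80,0,30],[-70,-180,-80,0,30],[-70,-180,-80,0,30]]]'
python3 -c "
from fit import *
print(bot.get_obs()['q'].round(2))"
```

```text
cap [320.4 245.4] 48 [ 579.3 -120.8]
cap [337.4 245.9] 48 [ 577.8 -152.6]
cap [303.2 247.1] 46 [576.5 -88.6]
cap [354.3 249.8] 48 [ 570.1 -184. ]
pad [ 370.8 -357. ] [158.5 118.  158.7 117.4] [ -12.5 -158.1]
binrim [ 359.6 -172.5] [150.9 102.4 151.9 102.8] [  -1.6 -150.9]
handle [ 581.96116459 -137.10074395] [-54.41272742   2.1586854 ]
[-0.01  0.21  2.11 -0.    0.82  1.62]
t: 46.2
ee_pos: [360.7, -157.3, 82.9]
tool_rot: [0.0, 0.999, -0.033, 0.0]
force: [-0.4, 0.6, -0.9]
gripper_width: 0.352
gripper_force: 0.0
[-0.49  0.31  2.27 -0.    0.57  1.15]
```

```bash
python3 -m crank '[[[20,0,20,10,32],[50,-5,30,20,32],[90,-10,30,30,32],[130,-15,30,40,32],[170,-20,30,50,32],[210,-27,30,60,32],[210,-27,30,70,32],[210,-27,30,80,32]]]'|egrep 'ee|rot'
python3 -m crank '[[[0,0,0,10,32],[0,0,-30,10,32],[0,0,-60,10,32],[0,0,-90,10,32],[0,0,-110,10,32],[0,0,-119,10,32],[0,0,-119,10,32],[0,0,-119,10,32]]]'
```

```text
ee_pos: [571.3, -183.5, 113.3]
tool_rot: [0.0, 0.784, 0.621, 0.0]
t: 48.2
ee_pos: [571.3, -183.9, -5.5]
tool_rot: [0.001, 0.729, 0.684, 0.0]
force: [-0.3, 0.8, 0.5]
gripper_width: 0.378
gripper_force: 0.0
```

```bash
python3 -m crank '[[[0,0,0,0,10],[0,0,0,0,0],[0,0,0,0,0],[0,0,0,0,0],[0,0,20,0,0],[0,0,60,0,0],[0,0,100,0,0],[0,0,120,0,0]]]' 35
python3 -m crank '[[[-40,-7,0,0,0],[-90,-16,0,0,0],[-140,-25,0,0,0],[-190,-33,0,0,0],[-210,-36,0,0,0],[-210,-36,-30,0,0],[-210,-36,-60,0,0],[-210,-36,-80,0,0]]]'|egrep 'ee|force|wid'
python3 -m crank '[[[0,0,-20,0,0],[0,0,-36,0,0],[0,0,-43,0,0],[0,0,-44,0,0],[0,0,-44,0,0],[0,0,-44,0,32],[0,0,-44,0,32],[0,0,-44,0,32]]]'|egrep 'ee|force|wid'
```

```text
t: 49.2
ee_pos: [571.6, -184.0, 116.1]
tool_rot: [0.001, 0.729, 0.684, 0.001]
force: [-0.2, -0.5, -0.5]
gripper_width: 0.166
gripper_force: 34.5
ee_pos: [361.2, -220.0, 32.7]
force: [0.1, -0.0, 0.5]
gripper_width: 0.168
gripper_force: 34.5
ee_pos: [360.7, -219.7, -10.4]
force: [-0.3, 0.7, 0.2]
gripper_width: 0.377
gripper_force: 0.0
```

```bash
python3 -m crank '[[[0,0,40,0,32],[0,0,90,0,32],[40,10,125,0,32],[90,30,125,0,32],[140,45,125,0,32],[190,60,125,0,32],[217,67,125,0,32],[217,67,105,0,32]]]'|egrep 'ee'
python3 -m crank '[[[0,0,-40,0,32],[0,0,-75,0,32],[0,0,-100,0,32],[0,0,-100,0,32],[0,0,-100,0,10],[0,0,-100,0,0],[0,0,-100,0,0],[0,0,-100,0,0]]]'
python3 -m crank '[[[0,0,0,0,0],[0,0,30,0,0],[0,0,75,0,0],[0,0,120,0,0],[-50,-8,120,0,0],[-100,-16,120,0,0],[-150,-26,120,0,0],[-200,-36,120,0,0]]]'|egrep 'ee|force|wid'
python3 -c "
from fit import *
snap('top','t14');rects(snap('top'));caps(snap('top'))"
```

```text
ee_pos: [580.6, -152.2, 95.1]
t: 53.2
ee_pos: [578.1, -152.8, -4.8]
tool_rot: [0.001, 0.729, 0.684, 0.0]
force: [-0.1, 0.2, 7.9]
gripper_width: 0.166
gripper_force: 34.9
ee_pos: [376.1, -188.7, 114.7]
force: [0.2, -0.5, 0.4]
gripper_width: 0.168
gripper_force: 34.3
pad [ 370.8 -357. ] [158.5 118.  158.7 117.4] [ -12.5 -158.1]
binrim [ 359.6 -172.5] [150.9 102.4 151.9 102.8] [  -1.6 -150.9]
handle [ 581.96116459 -137.10074395] [-54.41272742   2.1586854 ]
cap [320.4 245.4] 48 [ 579.3 -120.8]
cap [303.2 247.1] 46 [576.5 -88.6]
```

```bash
python3 -m crank '[[[-16,0,0,0,0],[-16,0,-40,0,0],[-16,0,-80,0,0],[-16,0,-110,0,0],[-16,0,-122,0,0],[-16,0,-125,0,0],[-16,0,-125,0,32],[-16,0,-125,0,32]]]'|egrep 'ee|force|wid'
python3 -m crank '[[[0,0,0,0,32],[0,0,40,0,32],[0,0,90,0,32],[40,10,125,0,32],[90,30,125,0,32],[140,45,125,0,32],[190,60,125,0,32],[219,67,125,0,32]]]'|egrep 'ee'
python3 -m crank '[[[0,0,-20,0,32],[0,0,-60,0,32],[0,0,-100,0,32],[0,0,-120,0,32],[0,0,-120,0,10],[0,0,-120,0,0],[0,0,-120,0,0],[0,0,-120,0,0]]]'
python3 -m crank '[[[0,0,0,0,0],[0,0,30,0,0],[0,0,75,0,0],[0,0,120,0,0],[-50,-8,120,0,0],[-100,-16,120,0,0],[-150,-26,120,0,0],[-200,-36,120,0,0]]]'|egrep 'ee|force|wid'
```

```text
ee_pos: [362.1, -188.9, -10.0]
force: [0.5, 0.8, -0.8]
gripper_width: 0.368
gripper_force: 0.0
ee_pos: [582.9, -120.6, 114.6]
t: 57.35
ee_pos: [581.1, -121.8, -4.7]
tool_rot: [0.001, 0.729, 0.684, 0.0]
force: [0.4, -0.3, -0.8]
gripper_width: 0.166
gripper_force: 34.5
ee_pos: [379.1, -157.7, 114.6]
force: [0.5, 0.0, 0.5]
gripper_width: 0.166
gripper_force: 34.5
```

```bash
python3 -m crank '[[[-18,0,0,0,0],[-18,0,-40,0,0],[-18,0,-80,0,0],[-18,0,-110,0,0],[-18,0,-122,0,0],[-18,0,-125,0,0],[-18,0,-125,0,32],[-18,0,-125,0,32]]]'|egrep 'ee|force|wid'
python3 -m crank '[[[0,0,0,0,32],[0,0,40,0,32],[0,0,90,0,32],[40,10,125,0,32],[90,30,125,0,32],[140,45,125,0,32],[190,60,125,0,32],[215,69,125,0,32]]]'|egrep 'ee'
python3 -m crank '[[[0,0,-20,0,32],[0,0,-60,0,32],[0,0,-100,0,32],[0,0,-120,0,32],[0,0,-120,0,10],[0,0,-120,0,0],[0,0,-120,0,0],[0,0,-120,0,0]]]'
python3 -m crank '[[[0,0,0,0,0],[0,0,30,0,0],[0,0,75,0,0],[0,0,120,0,0],[-50,-8,120,0,0],[-100,-16,120,0,0],[-150,-26,120,0,0],[-200,-37,120,0,0]]]'|egrep 'ee|force|wid'
```

```text
ee_pos: [363.2, -157.9, -9.8]
force: [-0.1, -0.3, -0.7]
gripper_width: 0.375
gripper_force: 0.0
ee_pos: [580.1, -87.7, 114.8]
t: 61.35
ee_pos: [578.1, -88.8, -4.7]
tool_rot: [0.001, 0.729, 0.684, 0.0]
force: [0.5, 0.7, -0.5]
gripper_width: 0.169
gripper_force: 34.7
ee_pos: [376.1, -125.7, 114.6]
force: [0.4, -0.8, 0.8]
gripper_width: 0.166
gripper_force: 34.7
```

```bash
python3 -m crank '[[[-14,0,0,0,0],[-14,0,-40,0,0],[-14,0,-80,0,0],[-14,0,-110,0,0],[-14,0,-122,0,0],[-14,0,-125,0,0],[-14,0,-125,0,32],[-14,0,-125,0,32]]]'|egrep 'ee|force|wid'
python3 -m crank '[[[0,0,0,0,32],[0,0,40,0,32],[0,0,90,0,32],[10,40,130,-10,40],[30,80,160,-20,50],[60,120,170,-30,50],[70,150,170,-40,50],[70,150,170,-50,50]]]'|egrep 'ee|rot'
python3 - <<'E'
from fit import *
c=snap('top','t15');im=c['color'];h=cv2.cvtColor(im,cv2.COLOR_BGR2HSV)
m=((h[...,0]>100)&(h[...,0]<130)&(h[...,1]>120)).astype(np.uint8)
n,_,st,ce=cv2.connectedComponentsWithStats(m)
for s,p in list(zip(st,ce))[1:]:
    if s[4]>15: print('blue',p.round(1),s[4],plane(c,[p],57)[0,:2].round(1))
a=((h[...,0]<20)&(h[...,1]>120)).astype(np.uint8);a[:320]=0;a[390:]=0;a[:,:400]=0;a[:,490:]=0
a=cv2.morphologyEx(a,cv2.MORPH_CLOSE,np.ones((9,9)))
k=max(cv2.findContours(a,0,2)[0],key=cv2.contourArea).reshape(-1,2)
print('amber',cv2.minAreaRect(plane(c,k,8)[:,:2].astype(np.float32)))
E
```

```text
ee_pos: [364.3, -125.9, -9.8]
force: [1.0, 0.4, 0.3]
gripper_width: 0.373
gripper_force: 0.0
ee_pos: [434.6, 26.3, 160.1]
tool_rot: [0.0, 0.947, 0.322, 0.001]
blue [628.4 167. ] 278 [ 721.8 -714.6]
blue [324.4 361.7] 57 [ 364.7 -125.5]
blue [341.5 362. ] 60 [ 363.8 -157. ]
blue [358.2 362.9] 60 [ 362.  -187.5]
blue [375.6 363.1] 59 [ 361.3 -219.5]
amber ((370.94134521484375, -356.80255126953125), (122.71550750732422, 83.30219268798828), 86.07431030273438)
```

All four vials stand in the bin and the pane is where I left it. Fetching the pane.

```bash
python3 -m crank '[[[0,-50,0,-10,50],[0,-105,0,-20,50],[0,-160,0,-30,50],[-10,-220,0,-40,50],[-30,-280,0,-41.4,50],[-50,-335,0,-41.4,50],[-64,-383,-30,-41.4,50],[-64,-383,-80,-41.4,50]]]'|egrep 'ee|rot'
python3 -m crank '[[[0,0,-30,0,50],[0,0,-60,0,50],[0,0,-85,0,50],[0,0,-96,0,50],[0,0,-98,0,50],[0,0,-98,0,50],[0,0,-98,0,50],[0,0,-98,0,50]]]'
```

```text
ee_pos: [369.4, -363.4, 79.9]
tool_rot: [0.002, 0.999, -0.032, 0.002]
t: 66.4
ee_pos: [369.9, -359.0, -18.0]
tool_rot: [0.0, 0.999, -0.032, 0.0]
force: [-0.3, 0.4, 0.8]
gripper_width: 0.585
gripper_force: 0.0
```

```bash
python3 -m crank '[[[0.6,2.4,0,0,50],[0.6,2.4,0,0,20],[0.6,2.4,0,0,0],[0.6,2.4,0,0,0],[0.6,2.4,0,0,0],[0.6,2.4,3,0,0],[0.6,2.4,15,0,0],[0.6,2.4,30,0,0]]]' 70
python3 -m crank '[[[0,0,40,0,0],[0,0,85,0,0],[0,0,120,0,0],[20,20,140,0,0],[60,63,145,0,0],[100,105,145,0,0],[140,147,145,0,0],[180,190,145,0,0]]]'
python3 -m crank '[[[15,15,0,0,0],[30,29,0,0,0],[31,30,0,0,0],[31,30,-20,0,0],[31,30,-40,0,0],[31,30,-55,0,0],[31,30,-60,0,0],[31,30,-60,0,0]]]'
```

```text
t: 67.4
ee_pos: [370.1, -356.2, 12.2]
tool_rot: [-0.0, 0.999, -0.032, -0.0]
force: [1.2, 0.6, -1.7]
gripper_width: 0.117
gripper_force: 68.4
t: 68.4
ee_pos: [551.3, -164.8, 157.7]
tool_rot: [0.0, 0.999, -0.032, 0.001]
force: [0.2, -0.6, -2.7]
gripper_width: 0.122
gripper_force: 68.6
t: 69.4
ee_pos: [581.1, -136.5, 96.4]
tool_rot: [-0.0, 0.999, -0.032, -0.0]
force: [-0.5, 0.6, -1.7]
gripper_width: 0.116
gripper_force: 68.7
```

```bash
python3 -m crank '[[[0,0,-15,0,0],[0,0,-30,0,0],[0,0,-38,0,0],[0,0,-41,0,0],[0,0,-43,0,0],[0,0,-45,0,0],[0,0,-46,0,0],[0,0,-46,0,0]]]'
python3 -m crank '[[[0.3,-0.2,-1,0,0],[0.3,-0.2,-2,0,0],[0.3,-0.2,-3,0,0],[0.3,-0.2,-4,0,0],[0.3,-0.2,-5,0,0],[0.3,-0.2,-5,0,0],[0.3,-0.2,-5,0,0],[0.3,-0.2,-5,0,0]]]'
```

```text
t: 70.4
ee_pos: [581.2, -136.3, 50.5]
tool_rot: [0.0, 0.999, -0.032, 0.0]
force: [-0.1, 0.6, -2.1]
gripper_width: 0.117
gripper_force: 68.7
t: 71.4
ee_pos: [581.5, -136.4, 45.4]
tool_rot: [-0.0, 0.999, -0.032, 0.0]
force: [0.9, 0.0, -1.7]
gripper_width: 0.118
gripper_force: 68.7
```

```bash
python3 -m crank '[[[0,0,-0.5,0,0],[0,0,-1,0,0],[0,0,-1.3,0,0],[0,0,-1.3,0,0],[0,0,-1.3,0,0],[0,0,-1.3,0,0],[0,0,-1.3,0,0],[0,0,-1.3,0,0]]]'|egrep 'ee|force'
python3 -m crank '[[[0,0,0,0,20],[0,0,0,0,50],[0,0,0,0,50],[0,0,0,0,50],[0,0,20,0,50],[0,0,60,0,50],[-40,0,100,0,50],[-80,40,120,0,50]]]'|egrep 'ee|force'
python3 -m crank '[[[-20,40,0,0,50],[-60,90,0,0,50],[-66,130,0,0,50],[-66,170,0,0,50],[-66,170,0,0,50],[-66,170,0,0,50],[-66,170,0,0,50],[-66,170,0,0,50]]]'|egrep 'ee|force'
python3 - <<'E'
from fit import *
c=snap('top','t16');im=c['color'];h=cv2.cvtColor(im,cv2.COLOR_BGR2HSV)
for nm in('t12','t16'):
    h=cv2.cvtColor(cv2.imread('pics/%s.png'%nm),cv2.COLOR_BGR2HSV)
    a=((h[...,0]<20)&(h[...,1]>120)).astype(np.uint8);a[:205]=0;a[282:]=0;a[:,:280]=0;a[:,385:]=0
    a=cv2.morphologyEx(a,cv2.MORPH_CLOSE,np.ones((9,9)))
    k=max(cv2.findContours(a,0,2)[0],key=cv2.contourArea).reshape(-1,2)
    print('amber',cv2.minAreaRect(plane(c,k,70)[:,:2].astype(np.float32)))
s=snap('scene','s16')['color']
cv2.imwrite('pics/m16.png',np.hstack([cv2.resize(im[155:295,270:390],(400,467),interpolation=cv2.INTER_CUBIC),cv2.resize(s[185:301,260:360],(400,464),interpolation=cv2.INTER_CUBIC)[:467].copy() if 0 else cv2.resize(s[185:301,260:360],(400,467),interpolation=cv2.INTER_CUBIC)]))
E
```

```text
ee_pos: [581.5, -136.4, 44.1]
force: [-0.5, -0.4, -1.6]
gripper_force: 68.7
ee_pos: [501.8, -97.6, 165.8]
force: [0.8, 1.2, 0.0]
gripper_force: 0.0
ee_pos: [435.6, 72.8, 164.1]
force: [0.1, 0.6, -0.4]
gripper_force: 0.0
amber ((582.4251708984375, -136.605224609375), (123.75923919677734, 82.55228424072266), 86.03765869140625)
amber ((582.4973754882812, -136.13113403320312), (123.76990509033203, 82.65792846679688), 86.25639343261719)
```

View pics/m16.png

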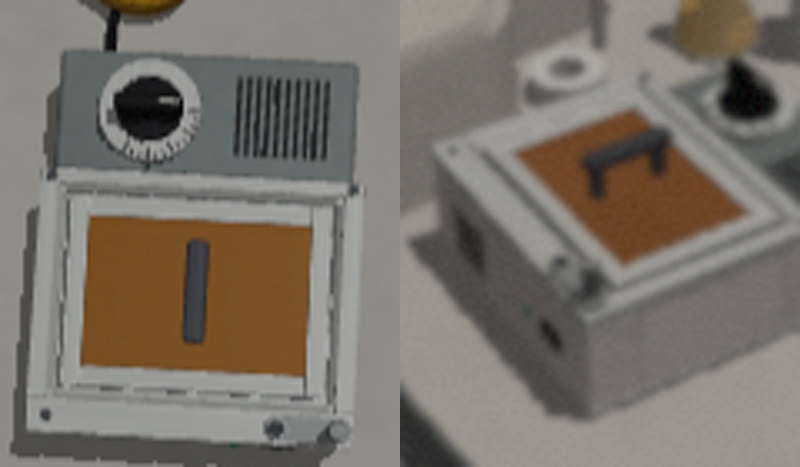

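The pane is seated, level and at its original position to within 0.5 mm. Now I close the tab.

```bash
python3 -m crank '[[[10,-50,0,0,50],[20,-105,0,0,40],[30,-160,0,0,40],[45,-215,0,0,40],[60,-260,0,0,40],[71,-283,-20,0,40],[71,-283,-60,0,40],[71,-283,-90,0,40]]]'|egrep ee
python3 -m crank '[[[0,0,-20,0,40],[0,0,-28,0,40],[0,0,-28,0,40],[0,0,-28,0,20],[0,0,-28,0,0],[0,0,-28,0,0],[0,0,-28,0,0],[0,0,-28,0,0]]]' 20
```

```text
ee_pos: [505.9, -210.1, 72.6]
t: 76.5
ee_pos: [507.6, -210.9, 47.1]
tool_rot: [0.001, 0.999, -0.032, 0.001]
force: [-0.1, -10.9, 0.9]
gripper_width: 0.103
gripper_force: 20.1
```

```bash
python3 -m crank '[[[5.6,0,0,10,0],[11,1,0,20,0],[16.3,3,0,30,0],[21,6,0,40,0],[25.3,9.7,0,50,0],[28.8,14,0,60,0],[31.5,19,0,70,0],[33.3,24,0,80,0]]]'
python3 -m crank '[[[0.5,3,0,5,0],[0.9,5.5,0,10,0],[0.9,5.5,0,10,0],[0.9,5.5,0,10,0],[0.9,5.5,0,10,30],[0.9,5.5,0,10,30],[0.9,5.5,0,10,30],[0.9,5.5,0,10,30]]]'
python3 -m crank '[[[0,0,25,0,30],[0,0,70,0,30],[0,40,120,0,30],[-40,90,130,0,30],[-80,140,130,0,30],[-105,190,130,0,30],[-105,240,130,0,30],[-105,240,130,0,30]]]'|egrep 'ee|force'
python3 - <<'E'
from fit import *
c=snap('top','t17');im=c['color']
cv2.imwrite('pics/m17.png',np.hstack([cv2.resize(im[155:295,270:390],(400,467),interpolation=cv2.INTER_CUBIC),cv2.resize(im[130:410,200:440],(400,467),interpolation=cv2.INTER_AREA)]))
E
```

```text
t: 77.5
ee_pos: [539.9, -185.4, 46.9]
tool_rot: [0.0, 0.784, 0.62, 0.0]
force: [-3.7, 0.3, 3.5]
gripper_width: 0.106
gripper_force: 20.3
t: 78.5
ee_pos: [540.7, -180.0, 46.1]
tool_rot: [0.0, 0.729, 0.684, 0.0]
force: [1.0, -0.6, 0.1]
gripper_width: 0.348
gripper_force: 0.0
ee_pos: [435.4, 62.8, 176.4]
force: [-0.0, 0.0, 1.4]
gripper_force: 0.0
```

View pics/m17.png

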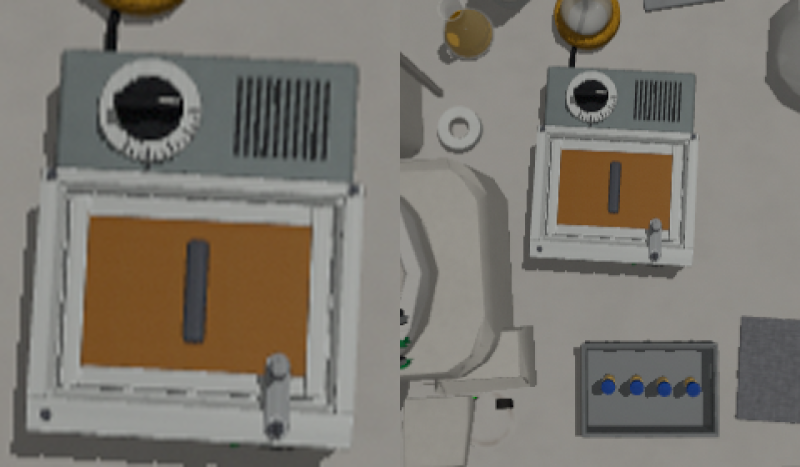

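The picture shows the ring at 90°, the pane seated with the tab over it (pin at (277,363)), four vials in the bin, and the tape and flask undisturbed.

```bash
python3 -c "
from workcell import bot
print(bot.close_job())"
```

```text
the job is handed in; nothing more can be done
None
```

Job handed in with every step done: lamp ring at about 90° (dark), all four vials standing in the grey bin, the pane back in its recess within 0.5 mm of where it started, and the tab swung back over it; the tape and flask were not touched.

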